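# Gauge the depth of a thermometer well

### The arm

A 7-joint arm with a two-finger parallel gripper is mounted at the origin on the work surface. World frame = base frame: x ahead of the robot, y to its left, z up, the work surface at z = 0. Lengths are in m, angles in rad, forces in N, time in s.
With the tool pointing down it reaches from about 0.4 to 0.85 m from the base axis. Payload 10.4 kg.
Tool frame: the origin (TCP) lies at the very end of the fingers, on their centre line; the grasp point (between the pads) lies 19 mm behind it; z points along the fingers, y is the direction in which the jaws open and shut (so a half turn about z gives the same grasp; the last joint's range is limited). The gripper opens to 87 mm and grips with 3 to 60 N. Pads are 19 mm wide; open, the fingers measure 117 mm over their backs; the gripper's body (75 mm by 190 mm) begins 51 mm behind the grasp point.
Start: joints at [-1.308, 0.332, -0.065, 1.46, 0.022, 1.35, -0.088], TCP at [0.176, 0.6, 0.223] pointing down, gripper open.
Joint ranges: [-2.6, 2.6], [-0.5, 2.12], [-1.47, 1.34], [0.16, 2.42], [-1.27, 4.41], [0.06, 2.06], [-2.6, 2.6]. Speed limits (rad/s): [2.22, 2.22, 2.79, 2.79, 3.14, 3.14, 3.14].

### API

Orientations are given as a unit quaternion [x, y, z, w].
In Python, from bench import r, eyes, job gives the robot as it stands. The module is installed in compiled form; this text tells all that it offers.
- The arm moves only by the tool play_rows, never from a script. Its argument "motion" is a list of rows, each a list of 7 numbers: the shift along the tool's x, y, z as a fraction of full scale, then the turn, a rotation vector about the tool's x, y, z as a fraction of full scale, then the opening in per cent of the stroke, from 0 (shut) to 100 (fully open). A call has 1 to 5 rows; each row is the pose to reach, as a shift and turn from the pose commanded when the call began, along the tool's axes at that moment; what a row does not reach only later rows make up. Full scale, the value 1, is 0.2 m for a shift and 90 degrees for a turn. A row lasts 1/8 s, in which the tool goes at most 62.5 mm and 10.7 degrees, less where a joint would pass 70% of its speed; a pose out of reach is approached as far as the arm can. A call with a number of a shift or a turn outside -1 to 1 is refused whole. A call with a gripper value outside its range is refused whole. The fingers move at their own pace and stop on an object; "squeeze" is the grip in N (left out, the last holds). Time passes only in rows, so rows that repeat a pose let the fingers close. It gives the time, the measured TCP pose, the force and the opening at its end, in the units of the state.
- r.read_state(): the state, without advancing time (a new reading comes with each control period).
- eyes.camera(name): name is "scene" or "top"; returns a dict with "image" (480x640x3 uint8, red, green, blue), "mtx" (3x3 intrinsics, pixels), "R" (3x3) and "t" (3): a world point X has camera coordinates R X + t. Camera axes: x right, y down, z forward; pixel columns grow to the right and rows downward; lengths in m; the calibration is good to about 2 mm. A picture is of the moment at which its call begins. There is no depth.
- job.close_job(): hands the job in, once; it reports no verdict.
Trained networks look in a picture, given as the dict that the camera call returned (one of the last four; its "shot" number tells which), for a name from the list of things; names that differ only in an ending like _2 or _b are one class to them, and where a whole thing is asked for, a point or a joint stands for the part that bears it (a point fixed in the world has none). Each returns a list of dicts, best first, with "p" (0 to 1); they miss things now and then, are a little off and sometimes report something else, mostly with a low value. They report only what shows in the picture. A call takes as long as a camera call. They do not tell look-alikes from the thing itself.
- eyes.regions_of(picture, label): "region" (480x640 bool, what is visible of it) and "xy" ([column, row] in pixels, amid what is visible of it).
- eyes.landmark_of(picture, label): "xy" ([column, row] in pixels: a listed point, or the origin of a listed thing).
The state is a dict: "time": time; "joint_positions": joint angles; "joint_vel": joint speeds; "joint_torque": joint torques, N m; "ee_pos": TCP position; "eef_rot": TCP orientation; "ft_force": force on the tool from outside, world axes, zero at the start; "torque": the same for the moment, N m; "width": finger opening in m.
Only numpy, scipy, OpenCV 4.12 (cv2) and the standard library are available. Lean on these libraries where they do the work, as an engineer would, in place of code of your own. Each camera call takes 0.05 s, during which the arm holds its last target. There are 200 camera calls.

### The job

Take the depth gauge out of its stand and lower its rod gently (not dropped) into the narrow empty well of the dry-block heater until it bottoms out. Then, with the rod still on the bottom, slide the gauge's collar down until it sits on the block's face, hold it pressed there lightly (about 10 N) for two seconds, and let go, leaving the gauge standing in the well with its collar set. Never press the gauge onto the block or the bottom with more than about 30 N, and leave everything else where it is.

Things in the scene. Friction and masses are not known exactly. Their poses are not given: they have to be found in the camera images.
- heater: Dry-block heater, fixed: a white housing 170 x 130 x 30 mm (x, y, z) carrying a bare aluminium block 130 x 90 x 65 mm, whose flat face is 95 mm above the table. Origin: centre of the underside. In its frame the narrow well is at x = -40 mm, y = 0; two wide wells at x = +32 mm, y = +22 and -22 mm hold capped vials of 23 mm diameter that stand 23 mm above the face.
- well_mouth (a point): Centre of the mouth of the narrow, blind, vertical well, on the block's face (95 mm above the table). 14 mm bore with a 2 mm chamfer. Its depth is not known: anywhere from 42 to 55 mm, flat rigid floor.
- stand: Gauge stand, fixed: a white plastic block 70 x 130 x 45 mm (x, y, z), origin at the centre of the underside. Two vertical 15 mm holes 36 mm deep on its y axis: the gauge stands in the one at y = +35 mm, a plain rod of 12 mm diameter without collar (leave it), its top 94 mm above the table, in the one at y = -35 mm.
- gauge_head (a point): Loose steel depth gauge, 130 g plus collar: rod of 12 mm diameter and 78 mm free length below a cylindrical grip head of 18 mm diameter and 28 mm height. This point is the centre of the head, on the axis, 92 mm above the rod's foot and 14 mm below the gauge's top. z runs up along the rod. It starts upright in the stand, with the head's centre about 101 mm above the table.
- gauge_tip (a point): Centre of the flat foot of the gauge's rod (12 mm diameter, 1.5 mm rounded edge).
- collar (a joint): Position of the collar on the rod in m: 0 = touching the underside of the head, growing towards the foot, up to 0.050; it starts at 3 to 6 mm. About 3 N of friction holds it anywhere on the rod; it carries the gauge's weight, so a collar set down too early would keep the rod off the bottom.
- collar_top (a point): Centre of the upper face of the gauge's collar: a steel disc of 46 mm diameter and 12 mm thickness, 50 g, around the rod below the head. It can be pushed down with two fingertips on its upper face, one either side of the head.
Things that resemble listed ones, but are neither listed nor needed, are in the scene too. Of the things shaped like the part that bears gauge_head, the bare steel one is meant. Leave any yellow look-alike of the heater alone.

How it is judged:
On the way, in this order (a step that is already met when the one before it is completed fails the run):
1. the rod stands on the bottom of the narrow well (foot within 1.5 mm of the floor), the collar still clear of the block's face by at least 3 mm (horizontal distance between gauge_tip and well_mouth below 0.004 m and z of gauge_tip in the frame of well_floor below 0.0015 m and z of collar_top in the frame of well_mouth above 0.015 m), for 0.2 s.
2. the collar is pressed on the block's face with 2 to 25 N, without a break, for 1.2 s, the rod on the bottom (z of gauge_tip in the frame of well_floor below 0.0015 m and z of collar_top in the frame of well_mouth below 0.0135 m and contact force between collar and heater between 2 and 25 N), for 1.2 s.
At the end, for the whole second after the job is handed in: The gauge stands released and at rest in the narrow well, upright within 0.06 rad, its foot within 1.5 mm of the well's floor and within 4 mm of the well's axis, and its collar on the block's face within 2 mm (horizontal distance between gauge_tip and well_mouth below 0.004 m and z of gauge_tip in the frame of well_floor below 0.0015 m and z of collar_top in the frame of well_mouth below 0.014 m and angle between gauge_head's own z axis and vertical below 0.06 rad and linear speed of gauge below 0.02 m/s); the robot touches nothing.
It fails at once if the gauge and the block or the well's floor load each other with more than 35 N (contact force between gauge and heater above 35 N or contact force between gauge and floor above 35 N).
It fails at once if the gauge falls in the well (faster than 0.3 m/s) (horizontal distance between gauge_tip and well_mouth below 0.01 m and z of gauge_tip in the frame of well_mouth below 0 m and linear speed of gauge above 0.3 m/s).
It fails at once if a bystander is moved by more than 20 mm (distance of any of vial0, vial1, stirrer, jar, flask, beaker, slidebox, notebook, tiprack from where it was at the start of the episode above 0.02 m).
It also fails if it takes over 64 s, if anything falls off the work surface, if the arm or the gripper's body presses on something with over 40 N, if the wrist force passes 120 N, or if a joint passes its speed limit or range.

## Working session

There is one attempt and no reset: what is moved stays moved. The work goes in short steps, Python scripts to look and compute and a tool call to move; the robot and the scene stay as the last step left them, time stands still between calls to the robot, and variables do not carry over. Pictures are saved under pics/ and viewed, about 8 in all and at most 12, crops included, and the job is handed in when it is done.

Besides the shell and the picture viewer there is one more tool, called by a JSON object that holds its "method" and its "body", one argument or row to a line. play_rows: Moves the arm, as the interface text tells. Shift numbers are shares of 0.2 m and turn numbers shares of 90 degrees, none past 1 either way. Its arguments: {"type":"object","properties":{"motion":{"type":"array","items":{"type":"array","items":{"type":"number"}}},"squeeze":{"type":"number"}},"required":["motion"]}

```bash
mkdir -p pics; cat > h.py <<'E'
import numpy as np, cv2
from bench import r, eyes, job
def save(p,n): cv2.imwrite(f'pics/{n}.png',p['image'][:,:,::-1])
def ray(p,xy):
    d=p['R'].T@np.linalg.inv(p['mtx'])@np.array([xy[0],xy[1],1.]); return -p['R'].T@p['t'],d
def at(p,xy,z):
    c,d=ray(p,xy); return c+d*(z-c[2])/d[2]
def proj(p,X):
    q=p['mtx']@(p['R']@np.asarray(X,float)+p['t']); return q[:2]/q[2]
E
python3 - <<'E'
from h import *
np.set_printoptions(precision=4,suppress=True)
s=r.read_state(); print({k:np.round(s[k],3) for k in('time','ee_pos','eef_rot','ft_force','width')})
Z={'heater':0,'stand':0,'gauge_head':.101,'well_mouth':.095,'collar_top':.08}
for n in('scene','top'):
    p=eyes.camera(n); save(p,n+'0'); print(n,'cam',-p['R'].T@p['t'],p['mtx'][0,0])
    for l,z in Z.items():
        for d in eyes.landmark_of(p,l)[:4]: print(l,round(d['p'],2),np.round(d['xy'],1),at(p,d['xy'],z))
E
```

```text
{'time': np.float64(0.0), 'ee_pos': array([0.176, 0.599, 0.222]), 'eef_rot': array([ 0.142,  0.99 , -0.001, -0.   ]), 'ft_force': array([-0.232, -0.019,  0.397]), 'width': np.float64(0.087)}
scene cam [1.4292 0.2222 0.7805] 530.5098341944091
heater 0.96 [214.6 209.8] [ 0.2843 -0.4303  0.    ]
stand 0.69 [426.6 305.8] [0.5042 0.1979 0.    ]
gauge_head 0.85 [461.3 248.5] [0.4056 0.2484 0.101 ]
gauge_head 0.7 [445.3 278.2] [0.5253 0.226  0.101 ]
gauge_head 0.65 [451.5 271.5] [0.4982 0.236  0.101 ]
well_mouth 0.91 [226.1 175. ] [ 0.2446 -0.4051  0.095 ]
well_mouth 0.71 [279.3 223.9] [ 0.4326 -0.1757  0.095 ]
collar_top 0.65 [448.6 274.7] [0.4828 0.2316 0.08  ]
collar_top 0.56 [461.7 252.5] [0.3898 0.2514 0.08  ]
top cam [ 0.3355 -0.0794  0.9546] 484.3441205300965
heater 0.97 [486.8 342.1] [ 0.2813 -0.4205  0.    ]
heater 0.56 [368.1 239. ] [ 0.4781 -0.1865  0.    ]
stand 0.79 [176.9 219.4] [0.5073 0.1952 0.    ]
gauge_head 0.81 [140.7 212.4] [0.5   0.231 0.101]
gauge_head 0.62 [126.  275.4] [0.3873 0.248  0.101 ]
well_mouth 0.64 [500.4 363. ] [ 0.2514 -0.4096  0.095 ]
well_mouth 0.6 [370.5 253.4] [ 0.438  -0.1805  0.095 ]
collar_top 0.67 [130.1 271.5] [0.3957 0.2494 0.08  ]
collar_top 0.57 [142.3 212.1] [0.5047 0.2358 0.08  ]
```

View pics/scene0.png

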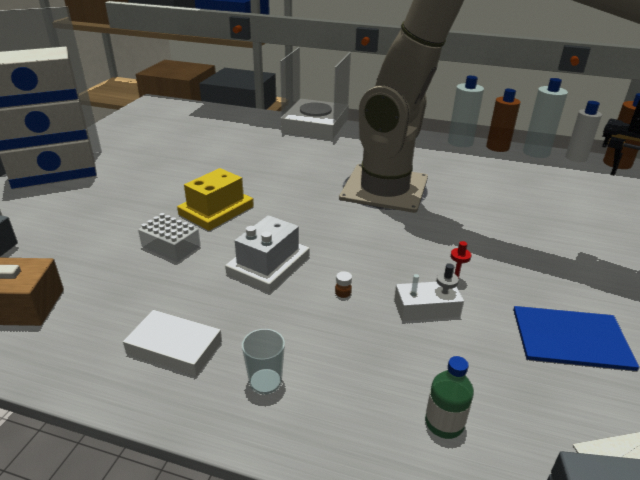

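View pics/top0.png

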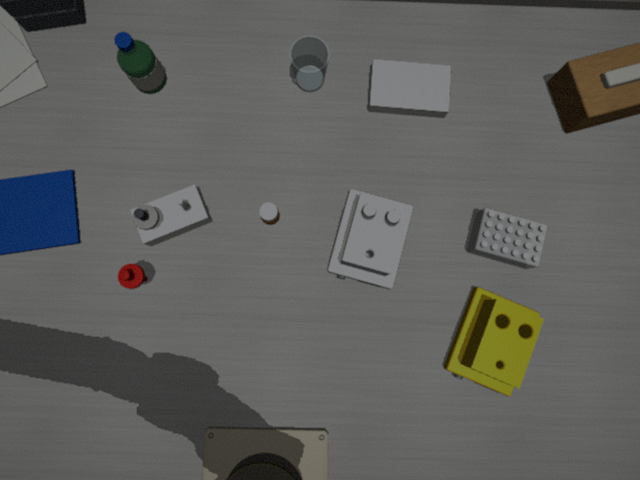

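```bash
python3 - <<'E'
from h import *
np.set_printoptions(precision=4,suppress=True)
P=[eyes.camera('scene'),eyes.camera('top')]
B=[[(222,207),(400,227)],[(320,180),(110,172)]]
t=[]
for p,bs in zip(P,B):
    for (x,y) in bs:
        c=p['image'][y:y+75 if p is P[0] else y+100,x:x+100 if p is P[0] else x+133]
        t.append(cv2.resize(c[:,:,::-1],(400,300),interpolation=cv2.INTER_CUBIC))
m=np.vstack([np.hstack(t[:2]),np.hstack(t[2:])]); m=np.clip(m.astype(float)*1.4,0,255)
cv2.imwrite('pics/c1.png',m)
def tri(a,b):
    A=np.zeros((3,3));v=np.zeros(3)
    for p,xy in zip(P,(a,b)):
        c,d=ray(p,xy);d/=np.linalg.norm(d);M=np.eye(3)-np.outer(d,d);A+=M;v+=M@c
    X=np.linalg.solve(A,v); return X,[np.round(np.array(xy)-proj(p,X),1) for p,xy in zip(P,(a,b))]
L={}
for l in('heater','stand','gauge_head','well_mouth','collar_top','gauge_tip'):
    for i,p in enumerate(P):
        L[l,i]=[d['xy'] for d in eyes.landmark_of(p,l)]
        print(l,i,[np.round(x,1).tolist() for x in L[l,i]])
    for a in L[l,0]:
        for b in L[l,1]:
            X,e=tri(a,b)
            if np.abs(e).max()<6: print('  ',X,e)
for l in('gauge_head','collar_top','stand','heater'):
    for i,p in enumerate(P):
        for d in eyes.regions_of(p,l):
            ys,xs=np.nonzero(d['region']); print(l,i,round(d['p'],2),np.round(d['xy'],1),xs.min(),xs.max(),ys.min(),ys.max(),p['image'][d['region']].mean(0))
E
```

```text
heater 0 [[268.6, 266.5], [217.5, 211.2]]
heater 1 [[369.6, 237.7], [486.5, 342.1]]
   [ 0.4807 -0.1887 -0.0012] [array([0.4, 0.1]), array([ 0.5, -0.1])]
   [ 0.2812 -0.4225 -0.0051] [array([-0.3, -0.1]), array([-0.4,  0.1])]
stand 0 [[425.5, 305.9]]
stand 1 [[178.3, 218.1]]
   [0.5092 0.1939 0.0025] [array([ 0.9, -0.1]), array([ 1. , -0.1])]
gauge_head 0 [[449.0, 272.5], [461.9, 244.0], [424.2, 307.6]]
gauge_head 1 [[140.5, 211.4]]
   [0.502  0.2316 0.1001] [array([-0.1,  0. ]), array([-0.2,  0. ])]
well_mouth 0 [[225.5, 175.4], [278.4, 224.8]]
well_mouth 1 [[369.9, 254.0], [500.7, 365.9]]
   [ 0.2459 -0.4083  0.0945] [array([0.7, 0.2]), array([ 1.1, -0.3])]
   [ 0.4365 -0.178   0.0946] [array([0.6, 0.1]), array([ 0.8, -0.2])]
collar_top 0 [[445.7, 276.8], [458.9, 252.4]]
collar_top 1 [[131.2, 274.6], [142.9, 214.0]]
   [0.5002 0.229  0.0872] [array([-1.3,  0.2]), array([-1.6,  0.2])]
   [0.3904 0.2462 0.0797] [array([-0.4,  0.1]), array([-0.5,  0.1])]
gauge_tip 0 [[456.8, 280.6], [446.6, 302.5], [450.1, 271.5], [278.7, 225.0]]
gauge_tip 1 [[143.4, 282.8]]
   [ 0.3803  0.2543 -0.008
[... 870 characters left out ...]
8101]
stand 0 0.79 [427.5 299.4] 395 463 282 320 [135.0039 136.5765 134.5461]
stand 1 0.92 [177.  214.3] 140 211 184 244 [113.9004 114.9637 115.8402]
stand 1 0.73 [146.9 218.6] 133 159 204 230 [94.2742 94.7558 93.2097]
heater 0 0.74 [214.1 202.3] 177 254 168 230 [120.0667 103.7762  27.665 ]
heater 0 0.73 [268.9 254.2] 226 309 216 290 [122.0971 124.1555 122.5507]
heater 0 0.44 [446.  281.9] 436 458 272 288 [111.2715 111.6392 108.2302]
heater 1 0.65 [493.2 344.1] 444 543 287 395 [106.5565 103.4514  25.0883]
heater 1 0.6 [370.7 240.1] 327 413 188 288 [121.8102 122.9995 124.2311][ WARN:0@2.150] global loadsave.cpp:1063 imwrite_ Unsupported depth image for selected encoder is fallbacked to CV_8U.
```

View pics/c1.png

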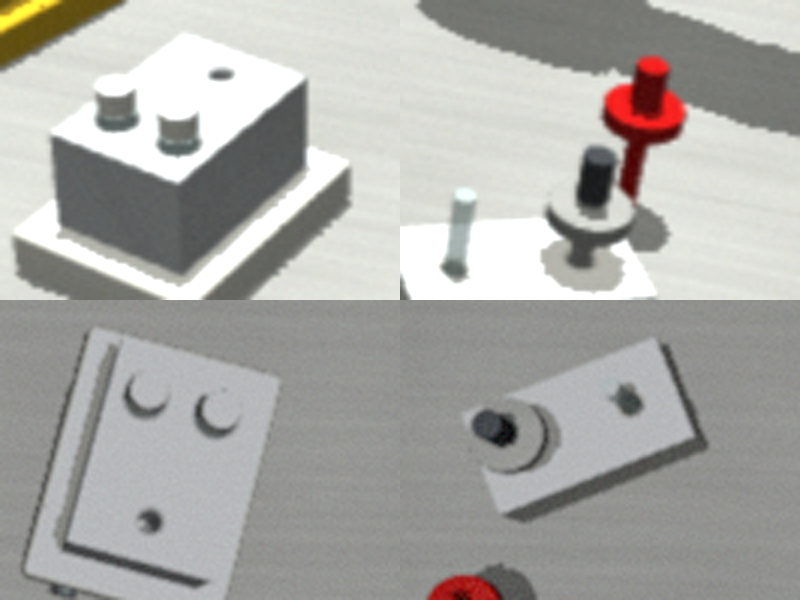

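```bash
cat >> h.py <<'E'
def tri(P,xys):
    A=np.zeros((3,3));v=np.zeros(3)
    for p,xy in zip(P,xys):
        c,d=ray(p,xy);d/=np.linalg.norm(d);M=np.eye(3)-np.outer(d,d);A+=M;v+=M@c
    X=np.linalg.solve(A,v); return X,[np.round(np.array(xy)-proj(p,X),1) for p,xy in zip(P,xys)]
def dark(p,x0,x1,y0,y1,thr):
    g=p['image'].astype(int)[y0:y1,x0:x1].max(2); m=(g<thr).astype(np.uint8)
    n,lab,st,ce=cv2.connectedComponentsWithStats(m)
    return sorted([(st[i,4],(ce[i]+[x0,y0]).round(2).tolist(),(st[i,:4]+[x0,y0,0,0]).tolist()) for i in range(1,n)])[::-1][:3]
E
python3 - <<'E'
from h import *
np.set_printoptions(precision=4,suppress=True)
P=[eyes.camera('scene'),eyes.camera('top')]
H=[]
for p,b in zip(P,[(438,462,258,285),(128,160,200,232)]):
    for t in (40,50,60): q=dark(p,*b,t); print('head',t,q[:1])
    H.append(dark(p,*b,50)[0][1])
print(tri(P,H))
for p,b in zip(P,[(268,288,220,232),(362,380,245,263)]):
    x0,x1,y0,y1=b
    g=p['image'][y0:y1,x0:x1].mean(2); w=np.clip(np.median(g)-15-g,0,None); print(g.astype(int)[::1].tolist() if p is P[1] else '')
    yy,xx=np.mgrid[y0:y1,x0:x1]; c=[(w*xx).sum()/w.sum(),(w*yy).sum()/w.sum()]; print('well',c,at(p,c,.095))
E
```

```text
head 40 [(np.int32(65), [448.34, 272.54], [445, 268, 8, 11])]
head 50 [(np.int32(77), [448.26, 272.45], [445, 267, 8, 12])]
head 60 [(np.int32(81), [448.17, 272.54], [444, 266, 9, 13])]
head 40 [(np.int32(48), [144.25, 215.85], [140, 211, 8, 10])]
head 50 [(np.int32(58), [144.03, 215.76], [139, 210, 10, 11])]
head 60 [(np.int32(123), [141.45, 214.42], [135, 209, 14, 12])]
(array([0.4951, 0.2286, 0.0941]), [array([ 0.7, -0.1]), array([ 0.8, -0.1])])

well [np.float64(277.735355450237), np.float64(224.64549763033176)] [ 0.4369 -0.178   0.095 ]
[[133, 133, 132, 132, 132, 134, 131, 131, 131, 132, 131, 135, 131, 131, 131, 131, 133, 133], [131, 131, 131, 132, 132, 134, 131, 131, 132, 133, 132, 132, 131, 131, 128, 130, 133, 130], [132, 134, 132, 132, 130, 132, 131, 134, 130, 132, 131, 132, 131, 133, 133, 132, 132, 131], [131, 132, 130, 131, 132, 132, 128, 126, 124, 126, 131, 131, 131, 132, 132, 131, 130, 131], [134, 133, 133, 130, 127, 122, 114, 103, 105, 114, 123, 128, 130, 132, 132, 131, 131, 132], [130, 132, 132, 129, 114, 100, 83, 73, 75, 84, 104, 119, 127, 134, 133, 132, 129, 131], [13
[... 452 characters left out ...]
, 89, 81, 60, 54, 74, 102, 126, 133, 133, 131, 132, 133], [130, 133, 135, 128, 120, 112, 98, 94, 86, 90, 108, 120, 128, 130, 133, 131, 131, 135], [131, 132, 131, 130, 129, 125, 120, 117, 115, 121, 127, 130, 133, 130, 133, 132, 131, 132], [132, 131, 130, 132, 133, 133, 131, 130, 129, 133, 132, 133, 131, 132, 131, 133, 132, 132], [133, 133, 132, 131, 130, 132, 132, 132, 131, 132, 132, 129, 130, 129, 130, 133, 132, 129], [130, 131, 133, 129, 132, 132, 133, 134, 131, 130, 132, 132, 131, 132, 134, 131, 132, 133], [133, 130, 133, 131, 132, 132, 132, 130, 132, 133, 131, 131, 133, 133, 133, 132, 131, 132]]
well [np.float64(370.0041271151465), np.float64(253.13633237033983)] [ 0.4384 -0.1796  0.095 ]
```

{"method": "play_rows", "body": {
  "motion": [
    [-0.25,-0.15,0,0,0,0,70],
    [-0.5,-0.3,0,0,0,0,70],
    [-0.75,-0.45,0,0,0,0,70],
    [-1,-0.6,0,0,0,0,70],
    [-1,-0.6,0,0,0,0,70]
  ]
}}

```text
time: 2.42
ee_pos: [0.3384, 0.4243, 0.2231]
eef_rot: [0.146, 0.989, -0.0, 0.001]
ft_force: [-0.4, -0.0, -0.4]
width: 0.0613
```

{"method": "play_rows", "body": {
  "motion": [
    [-0.25,-0.18,0.08,0,0,0,70],
    [-0.5,-0.35,0.15,0,0,0,70],
    [-0.75,-0.52,0.22,0,0,0,70],
    [-1,-0.7,0.3,0,0,0,70],
    [-1,-0.7,0.3,0,0,0,70]
  ]
}}

```text
time: 3.05
ee_pos: [0.4886, 0.233, 0.1615]
eef_rot: [0.146, 0.989, -0.001, -0.0]
ft_force: [-0.2, 0.8, -0.7]
width: 0.061
```

```bash
python3 - <<'E'
from h import *
np.set_printoptions(precision=4,suppress=True)
P=[eyes.camera('scene'),eyes.camera('top')]
s=r.read_state(); print(s['time'],s['ee_pos'],s['eef_rot'],s['ft_force'])
print([proj(p,s['ee_pos']).round(1) for p in P])
t=[]
for p,(x,y) in zip(P,[(398,210),(90,170)]):
    t.append(cv2.resize(p['image'][y:y+90,x:x+80,::-1],(400,450),interpolation=cv2.INTER_CUBIC))
cv2.imwrite('pics/c2.png',np.clip(np.hstack(t).astype(float)*1.4,0,255).astype(np.uint8))
for l in('gauge_head','collar_top'):
    for p in P: print(l,[(round(d['p'],2),np.round(d['xy'],1).tolist()) for d in eyes.landmark_of(p,l)])
E
```

```text
3.15 [0.4865 0.2379 0.1624] [ 0.1426  0.9898  0.0001 -0.0002] [-0.3003  0.2291 -0.1038]
[array([457.7, 244.7]), array([122.8, 212.9])]
gauge_head [(0.62, [449.0, 272.0])]
gauge_head [(0.7, [131.0, 273.0])]
collar_top [(0.64, [458.2, 256.4]), (0.55, [447.8, 277.6]), (0.27, [426.5, 308.2])]
collar_top [(0.62, [131.4, 272.6])]
```

View pics/c2.png

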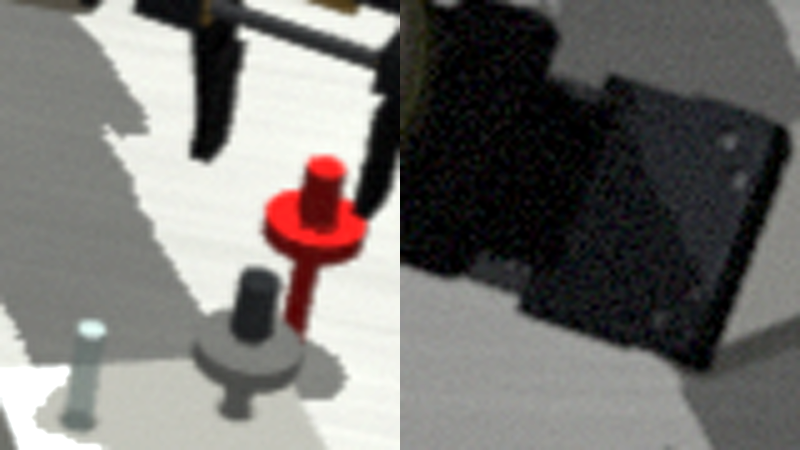

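{"method": "play_rows", "body": {
  "motion": [
    [-0.064,-0.02,0,0,0,0,60],
    [-0.064,-0.02,0.12,0,0,0,60],
    [-0.064,-0.02,0.24,0,0,0,60],
    [-0.064,-0.02,0.365,0,0,0,60],
    [-0.064,-0.02,0.365,0,0,0,60]
  ]
}}

```text
time: 3.98
ee_pos: [0.4972, 0.2292, 0.0881]
eef_rot: [0.142, 0.99, -0.001, -0.001]
ft_force: [0.1, 0.4, 0.8]
width: 0.0521
```

```bash
python3 - <<'E'
from h import *
np.set_printoptions(precision=4,suppress=True)
P=[eyes.camera('scene'),eyes.camera('top')]
s=r.read_state(); print(s['time'],s['ee_pos'],s['eef_rot'],s['ft_force'],s['width'])
t=[]
for p,(x,y) in zip(P,[(398,210),(90,170)]):
    t.append(cv2.resize(p['image'][y:y+90,x:x+80,::-1],(400,450),interpolation=cv2.INTER_CUBIC))
cv2.imwrite('pics/c3.png',np.clip(np.hstack(t).astype(float)*1.4,0,255).astype(np.uint8))
print([proj(P[0],s['ee_pos']+d).round(1) for d in ([0,0,0],[0,0,.011])])
E
```

```text
4.075 [0.4985 0.23   0.0903] [0.1425 0.9898 0.0002 0.0003] [ 0.5917 -0.1617  0.8748] 0.05230886703114481
[array([447.8, 275. ]), array([448.6, 270.9])]
```

View pics/c3.png

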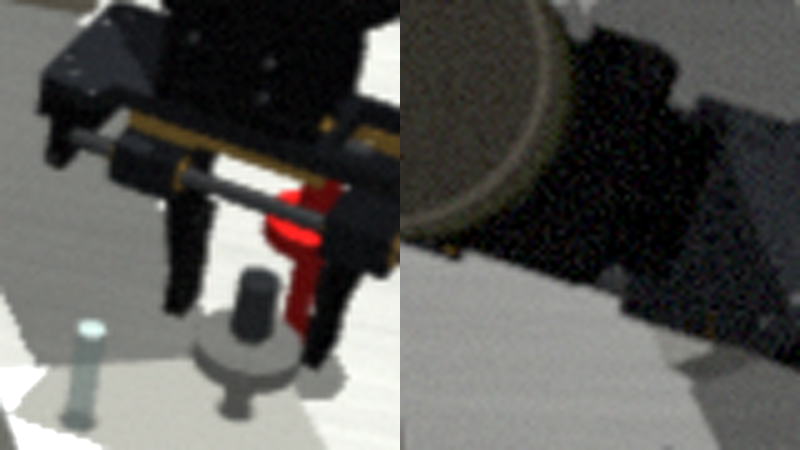

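{"method": "play_rows", "body": {
  "motion": [
    [0,0,0,0,0,0,0],
    [0,0,0,0,0,0,0],
    [0,0,0,0,0,0,0],
    [0,0,0,0,0,0,0],
    [0,0,0,0,0,0,0]
  ],
  "squeeze": 20
}}

```text
time: 4.7
ee_pos: [0.4979, 0.23, 0.0897]
eef_rot: [0.142, 0.99, 0.0, 0.0]
ft_force: [0.3, -0.6, 0.9]
width: 0.0176
```

{"method": "play_rows", "body": {
  "motion": [
    [0,0,-0.1,0,0,0,0],
    [0,0,-0.25,0,0,0,0],
    [0,0,-0.5,0,0,0,0],
    [0,0,-0.7,0,0,0,0],
    [0,0,-0.7,0,0,0,0]
  ]
}}

```text
time: 5.32
ee_pos: [0.4992, 0.2306, 0.2326]
eef_rot: [0.142, 0.99, 0.002, 0.002]
ft_force: [-0.4, 0.2, -2.6]
width: 0.0171
```

```bash
python3 - <<'E'
from h import *
np.set_printoptions(precision=4,suppress=True)
P=[eyes.camera('scene'),eyes.camera('top')]
s=r.read_state(); print(s['time'],s['ee_pos'],s['eef_rot'],s['ft_force'],s['width'])
e=s['ee_pos']; t=[]
u=proj(P[0],e).astype(int); x,y=u-[50,45]
im=cv2.resize(P[0]['image'][y:y+100,x:x+100,::-1],(500,500),interpolation=cv2.INTER_CUBIC); cv2.imwrite('pics/c4.png',np.clip(im.astype(float)*1.4,0,255).astype(np.uint8))
for l,z in(('gauge_head',.011),('collar_top',-.008),('gauge_tip',-.081)):
    for p in P: print(l,proj(p,e+[0,0,z]).round(1),[(round(d['p'],2),np.round(d['xy'],1).tolist()) for d in eyes.landmark_of(p,l)])
print('origin',x,y)
E
```

```text
5.425 [0.4975 0.2299 0.2288] [ 0.1424  0.9898 -0.0001 -0.0003] [-0.6863 -1.1365 -1.8341] 0.017006842694195664
gauge_head [459.6 214.5] [(0.91, [458.8, 245.9]), (0.68, [460.9, 213.4])]
gauge_head [108.7 195.6] [(0.85, [124.2, 274.3])]
collar_top [458.  222.7] [(0.58, [462.1, 222.6]), (0.58, [458.1, 252.7])]
collar_top [113.9 198.4] [(0.89, [132.1, 272.4])]
gauge_tip [452.1 252.7] [(0.84, [453.1, 251.1]), (0.55, [458.9, 280.0])]
gauge_tip [131.5 208.3] [(0.69, [141.6, 283.3])]
origin 408 174
```

View pics/c4.png

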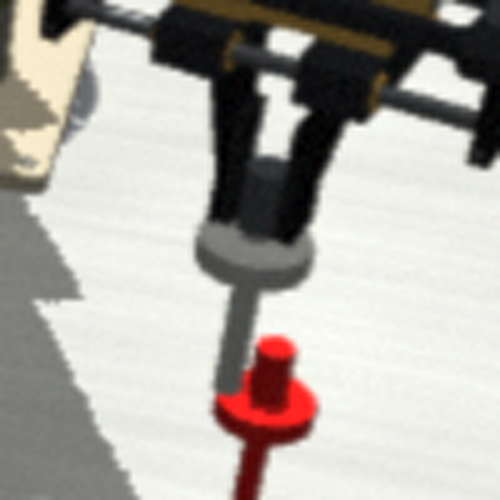

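{"method": "play_rows", "body": {
  "motion": [
    [-0.03,-0.2,0,0,0,0,0],
    [-0.07,-0.48,0,0,0,0,0],
    [-0.11,-0.75,0,0,0,0,0],
    [-0.14,-1,0,0,0,0,0],
    [-0.14,-1,0,0,0,0,0]
  ]
}}

```text
time: 6.35
ee_pos: [0.4679, 0.0262, 0.2296]
eef_rot: [0.146, 0.989, 0.0, 0.0]
ft_force: [0.6, 1.1, -1.4]
width: 0.0173
```

{"method": "play_rows", "body": {
  "motion": [
    [-0.03,-0.2,0,0,0,0,0],
    [-0.07,-0.48,0,0,0,0,0],
    [-0.11,-0.75,0,0,0,0,0],
    [-0.144,-0.95,0,0,0,0,0],
    [-0.144,-1,0,0,0,0,0]
  ]
}}

```text
time: 6.98
ee_pos: [0.4392, -0.1717, 0.2294]
eef_rot: [0.144, 0.99, -0.0, 0.0]
ft_force: [-0.6, 1.1, -1.4]
width: 0.0175
```

{"method": "play_rows", "body": {
  "motion": [
    [0,-0.048,0,0,0,0,0],
    [0,-0.048,0.05,0,0,0,0],
    [0,-0.048,0.1,0,0,0,0],
    [0,-0.048,0.1,0,0,0,0],
    [0,-0.048,0.1,0,0,0,0]
  ]
}}

```text
time: 7.6
ee_pos: [0.437, -0.1786, 0.2095]
eef_rot: [0.142, 0.99, 0.0, -0.0]
ft_force: [0.8, -0.1, -1.5]
width: 0.0172
```

```bash
cat > look.py <<'E'
import sys
from h import *
np.set_printoptions(precision=4,suppress=True)
P=[eyes.camera('scene'),eyes.camera('top')]
s=r.read_state(); print(s['time'],s['ee_pos'],s['eef_rot'],s['ft_force'],s['width'])
e=s['ee_pos']; t=[]
for p in P:
    x,y=proj(p,[.4374,-.1788,.12]).astype(int)-[40,45]; print('origin',x,y)
    t.append(cv2.resize(p['image'][y:y+90,x:x+80,::-1],(400,450),interpolation=cv2.INTER_CUBIC))
cv2.imwrite(f'pics/{sys.argv[1]}.png',np.clip(np.hstack(t).astype(float)*1.4,0,255).astype(np.uint8))
for l,z in(('gauge_head',.011),('collar_top',-.008),('gauge_tip',-.081)):
    for p in P: print(l,proj(p,e+[0,0,z]).round(1),[(round(d['p'],2),np.round(d['xy'],1).tolist()) for d in eyes.landmark_of(p,l)])
print('well',[proj(p,[.4374,-.1788,.095]).round(1) for p in P])
E
python3 look.py c5
```

```text
7.7 [ 0.4371 -0.1789  0.2097] [0.1423 0.9898 0.     0.0002] [-0.2742  0.0509 -1.8278] 0.017369581189585696
origin 237 170
origin 331 207
gauge_head [275.9 177.7] [(0.79, [277.7, 179.3]), (0.57, [459.6, 247.2])]
gauge_head [379.2 244.5] [(0.61, [125.4, 275.8])]
collar_top [276.1 185.1] [(0.61, [275.8, 186.8]), (0.52, [457.0, 249.4])]
collar_top [377.5 246.1] [(0.87, [129.5, 273.8])]
gauge_tip [277.  212.5] [(0.7, [275.0, 210.5]), (0.66, [455.6, 280.0])]
gauge_tip [371.9 251.6] [(0.67, [143.8, 283.4])]
well [array([277.3, 224.7]), array([369.6, 253.7])]
```

View pics/c5.png

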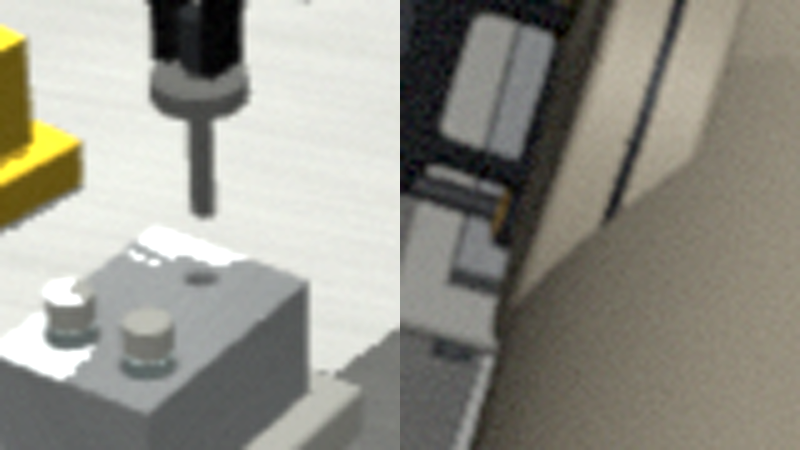

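{"method": "play_rows", "body": {
  "motion": [
    [0,0,0.05,0,0,0,0],
    [0,0,0.1,0,0,0,0],
    [0,0,0.11,0,0,0,0],
    [0,0,0.11,0,0,0,0]
  ]
}}

```text
time: 8.5
ee_pos: [0.4367, -0.179, 0.1873]
eef_rot: [0.142, 0.99, -0.0, -0.0]
ft_force: [-0.6, -0.7, -1.6]
width: 0.0174
```

```bash
python3 - <<'E'
from h import *
np.set_printoptions(precision=4,suppress=True)
p=eyes.camera('scene'); s=r.read_state(); e=s['ee_pos']; print(s['time'],e,s['ft_force'])
g=p['image'].mean(2).astype(int)
for y in range(198,232): print(y,g[y,266:290].tolist())
print('pred tip',proj(p,e-[0,0,.081]),'well',proj(p,[.4374,-.1788,.095]))
E
```

```text
8.55 [ 0.4369 -0.179   0.1875] [-1.1759 -0.8037 -1.4723]
198 [158, 109, 60, 53, 55, 57, 57, 61, 65, 67, 68, 67, 68, 65, 58, 54, 52, 51, 49, 62, 109, 163, 167, 168]
199 [169, 147, 76, 53, 53, 53, 52, 53, 55, 57, 55, 51, 54, 55, 52, 52, 52, 48, 54, 86, 138, 163, 165, 165]
200 [171, 163, 126, 88, 67, 57, 53, 53, 52, 51, 51, 52, 54, 52, 53, 52, 53, 60, 90, 137, 161, 167, 166, 166]
201 [170, 169, 165, 157, 128, 90, 70, 62, 55, 54, 52, 51, 52, 55, 66, 76, 94, 123, 153, 162, 165, 167, 169, 167]
202 [169, 170, 169, 168, 164, 154, 135, 123, 84, 56, 51, 51, 53, 80, 135, 155, 159, 162, 166, 167, 163, 164, 165, 165]
203 [170, 171, 172, 169, 167, 167, 166, 156, 119, 63, 52, 53, 56, 94, 158, 167, 167, 168, 168, 166, 164, 164, 164, 165]
204 [172, 172, 173, 172, 170, 172, 170, 160, 127, 66, 54, 51, 55, 96, 161, 168, 167, 168, 168, 167, 166, 166, 167, 166]
205 [171, 170, 170, 172, 172, 171, 171, 169, 147, 69, 53, 53, 56, 97, 161, 169, 167, 167, 166, 167, 166, 167, 167, 168]
206 [170, 170, 171, 170, 171, 169, 169, 168, 146, 70, 55, 52, 56, 96, 163, 171, 169, 167, 168, 170, 168, 166, 166, 165]
207 [171
[... 2385 characters left out ...]
, 114, 115, 115, 115]
227 [120, 121, 119, 118, 120, 119, 122, 120, 115, 110, 107, 106, 108, 115, 116, 120, 116, 116, 114, 115, 117, 115, 117, 115]
228 [120, 120, 121, 122, 119, 120, 118, 120, 119, 121, 117, 117, 118, 119, 120, 117, 117, 116, 114, 114, 114, 115, 115, 114]
229 [119, 121, 121, 121, 119, 119, 117, 119, 121, 119, 119, 119, 119, 120, 116, 115, 115, 117, 116, 116, 115, 116, 114, 114]
230 [122, 120, 120, 120, 119, 118, 118, 121, 118, 119, 120, 119, 117, 118, 117, 115, 115, 115, 114, 115, 116, 114, 114, 114]
231 [125, 124, 121, 120, 119, 119, 121, 119, 121, 118, 118, 117, 119, 116, 116, 115, 115, 118, 116, 116, 115, 115, 114, 113]
pred tip [277.1988 220.4838] well [277.3476 224.7025]
```

{"method": "play_rows", "body": {
  "motion": [
    [-0.007,-0.0015,0,0,0,0,0],
    [-0.007,-0.0015,0.02,0,0,0,0],
    [-0.007,-0.0015,0.04,0,0,0,0],
    [-0.007,-0.0015,0.04,0,0,0,0]
  ],
  "squeeze": 8
}}

```text
time: 9.05
ee_pos: [0.4378, -0.1796, 0.1791]
eef_rot: [0.142, 0.99, -0.0, -0.0]
ft_force: [0.8, 0.4, -1.8]
width: 0.0175
```

{"method": "play_rows", "body": {
  "motion": [
    [0,0,0.005,0,0,0,0],
    [0,0,0.01,0,0,0,0],
    [0,0,0.015,0,0,0,0],
    [0,0,0.015,0,0,0,0]
  ]
}}

```text
time: 9.55
ee_pos: [0.4381, -0.1797, 0.1765]
eef_rot: [0.142, 0.99, 0.0, -0.0]
ft_force: [0.3, -0.4, -1.2]
width: 0.0176
```

{"method": "play_rows", "body": {
  "motion": [
    [0,0,0.005,0,0,0,0],
    [0,0,0.01,0,0,0,0],
    [0,0,0.01,0,0,0,0]
  ]
}}

```text
time: 9.93
ee_pos: [0.4381, -0.1796, 0.1744]
eef_rot: [0.142, 0.99, 0.0, 0.0]
ft_force: [0.9, -0.5, -1.5]
width: 0.0175
```

{"method": "play_rows", "body": {
  "motion": [
    [0,0,0.005,0,0,0,0],
    [0,0,0.01,0,0,0,0],
    [0,0,0.01,0,0,0,0]
  ]
}}

```text
time: 10.3
ee_pos: [0.4381, -0.1796, 0.1724]
eef_rot: [0.142, 0.99, 0.0, -0.0]
ft_force: [1.4, 0.4, -1.5]
width: 0.0175
```

{"method": "play_rows", "body": {
  "motion": [
    [0,0,0.005,0,0,0,0],
    [0,0,0.01,0,0,0,0],
    [0,0,0.01,0,0,0,0]
  ]
}}

```text
time: 10.68
ee_pos: [0.438, -0.1797, 0.1704]
eef_rot: [0.142, 0.99, 0.0, -0.0]
ft_force: [0.4, 0.2, -1.4]
width: 0.0175
```

{"method": "play_rows", "body": {
  "motion": [
    [0,0,0.005,0,0,0,0],
    [0,0,0.01,0,0,0,0],
    [0,0,0.01,0,0,0,0]
  ]
}}

```text
time: 11.05
ee_pos: [0.4381, -0.1797, 0.1684]
eef_rot: [0.142, 0.99, 0.0, -0.0]
ft_force: [0.8, -0.6, -2.5]
width: 0.0177
```

{"method": "play_rows", "body": {
  "motion": [
    [0,0,0.01,0,0,0,0],
    [0,0,0.02,0,0,0,0],
    [0,0,0.03,0,0,0,0],
    [0,0,0.04,0,0,0,0],
    [0,0,0.04,0,0,0,0]
  ]
}}

```text
time: 11.68
ee_pos: [0.438, -0.1796, 0.1603]
eef_rot: [0.142, 0.99, 0.0, -0.0]
ft_force: [1.3, -0.1, -1.9]
width: 0.0177
```

{"method": "play_rows", "body": {
  "motion": [
    [0,0,0.015,0,0,0,0],
    [0,0,0.03,0,0,0,0],
    [0,0,0.045,0,0,0,0],
    [0,0,0.06,0,0,0,0],
    [0,0,0.06,0,0,0,0]
  ]
}}

```text
time: 12.3
ee_pos: [0.438, -0.1796, 0.1482]
eef_rot: [0.142, 0.99, 0.0, -0.0]
ft_force: [1.0, 0.3, -1.9]
width: 0.0178
```

{"method": "play_rows", "body": {
  "motion": [
    [0,0,0.015,0,0,0,0],
    [0,0,0.03,0,0,0,0],
    [0,0,0.045,0,0,0,0],
    [0,0,0.05,0,0,0,0],
    [0,0,0.05,0,0,0,0]
  ]
}}

```text
time: 12.92
ee_pos: [0.438, -0.1796, 0.1384]
eef_rot: [0.142, 0.99, 0.0, -0.0]
ft_force: [1.3, 0.5, -2.9]
width: 0.0177
```

{"method": "play_rows", "body": {
  "motion": [
    [0,0,0.005,0,0,0,0],
    [0,0,0.01,0,0,0,0],
    [0,0,0.01,0,0,0,0]
  ]
}}

```text
time: 13.3
ee_pos: [0.4381, -0.1797, 0.1365]
eef_rot: [0.142, 0.99, 0.0, 0.0]
ft_force: [1.6, -0.1, -2.2]
width: 0.0179
```

{"method": "play_rows", "body": {
  "motion": [
    [0,0,0.005,0,0,0,0],
    [0,0,0.01,0,0,0,0],
    [0,0,0.01,0,0,0,0]
  ]
}}

```text
time: 13.68
ee_pos: [0.4381, -0.1796, 0.1344]
eef_rot: [0.142, 0.99, 0.0, -0.0]
ft_force: [2.5, 0.8, -1.8]
width: 0.0178
```

{"method": "play_rows", "body": {
  "motion": [
    [-0.003,0,0.005,0,0,0,0],
    [-0.003,0,0.01,0,0,0,0],
    [-0.003,0,0.01,0,0,0,0]
  ]
}}

```text
time: 14.05
ee_pos: [0.4385, -0.1798, 0.1323]
eef_rot: [0.142, 0.99, -0.0, -0.0]
ft_force: [0.1, 0.1, -2.8]
width: 0.0179
```

{"method": "play_rows", "body": {
  "motion": [
    [0,0,0.005,0,0,0,0],
    [0,0,0.01,0,0,0,0],
    [0,0,0.01,0,0,0,0]
  ]
}}

```text
time: 14.42
ee_pos: [0.4386, -0.1798, 0.1304]
eef_rot: [0.142, 0.99, 0.0, -0.0]
ft_force: [0.9, -0.2, -1.7]
width: 0.0174
```

{"method": "play_rows", "body": {
  "motion": [
    [0,0,0.005,0,0,0,0],
    [0,0,0.01,0,0,0,0],
    [0,0,0.01,0,0,0,0]
  ]
}}

```text
time: 14.8
ee_pos: [0.4386, -0.1798, 0.1284]
eef_rot: [0.142, 0.99, 0.0, -0.0]
ft_force: [0.7, 0.3, -1.7]
width: 0.0176
```

{"method": "play_rows", "body": {
  "motion": [
    [0,0,0.005,0,0,0,0],
    [0,0,0.01,0,0,0,0],
    [0,0,0.01,0,0,0,0]
  ]
}}

```text
time: 15.18
ee_pos: [0.4386, -0.1798, 0.1264]
eef_rot: [0.142, 0.99, 0.0, -0.0]
ft_force: [0.4, 1.4, -1.8]
width: 0.0178
```

{"method": "play_rows", "body": {
  "motion": [
    [0,0,0.005,0,0,0,0],
    [0,0,0.01,0,0,0,0],
    [0,0,0.01,0,0,0,0]
  ]
}}

```text
time: 15.55
ee_pos: [0.4386, -0.1798, 0.1244]
eef_rot: [0.142, 0.99, 0.0, -0.0]
ft_force: [0.4, 0.4, -1.9]
width: 0.0177
```

{"method": "play_rows", "body": {
  "motion": [
    [0,0,0.005,0,0,0,0],
    [0,0,0.01,0,0,0,0],
    [0,0,0.01,0,0,0,0]
  ]
}}

```text
time: 15.92
ee_pos: [0.4386, -0.1798, 0.1224]
eef_rot: [0.142, 0.99, 0.0, -0.0]
ft_force: [0.4, -0.2, -1.6]
width: 0.0177
```

{"method": "play_rows", "body": {
  "motion": [
    [0,0,0.005,0,0,0,0],
    [0,0,0.005,0,0,0,0]
  ]
}}

```text
time: 16.18
ee_pos: [0.4394, -0.18, 0.1222]
eef_rot: [0.142, 0.99, 0.0, 0.001]
ft_force: [-0.2, 0.8, 6.1]
width: 0.0175
```

{"method": "play_rows", "body": {
  "motion": [
    [0,0,0.005,0,0,0,0],
    [0,0,0.005,0,0,0,0]
  ]
}}

```text
time: 16.42
ee_pos: [0.44, -0.1802, 0.1218]
eef_rot: [0.142, 0.99, 0.0, 0.001]
ft_force: [-0.9, 0.8, 10.1]
width: 0.0178
```

{"method": "play_rows", "body": {
  "motion": [
    [0,0,-0.008,0,0,0,0],
    [0,0,-0.008,0,0,0,0],
    [0,0,-0.008,0,0,0,32],
    [0,0,-0.008,0,0,0,32],
    [0,0,-0.008,0,0,0,32]
  ]
}}

```text
time: 17.05
ee_pos: [0.4386, -0.1799, 0.122]
eef_rot: [0.142, 0.99, 0.0, -0.0]
ft_force: [-0.4, -0.6, 0.2]
width: 0.0274
```

```bash
python3 look.py c6
```

```text
17.15 [ 0.4386 -0.1799  0.1221] [ 0.1424  0.9898  0.     -0.0001] [-0.9642  0.2652  0.0843] 0.027528661775362732
origin 237 170
origin 331 207
gauge_head [276.3 211.2] [(0.64, [459.8, 245.1]), (0.52, [278.1, 213.1])]
gauge_head [372.8 250.5] [(0.7, [126.0, 278.2])]
collar_top [276.5 218.1] [(0.74, [459.6, 252.0]), (0.68, [276.7, 218.3])]
collar_top [371.4 251.8] [(0.96, [130.4, 273.1])]
gauge_tip [277.4 243.5] [(0.56, [456.7, 279.3])]
gauge_tip [366.8 256.3] [(0.91, [142.0, 282.8])]
well [array([277.3, 224.7]), array([369.6, 253.7])]
```

View pics/c6.png

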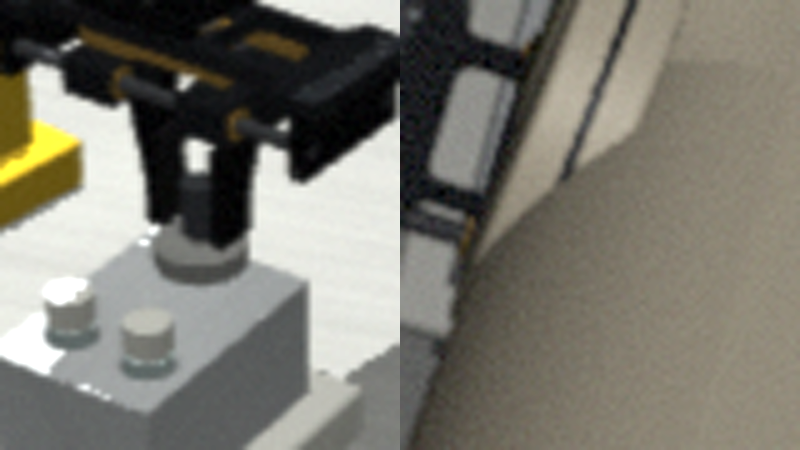

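{"method": "play_rows", "body": {
  "motion": [
    [0,0,0.01,0,0,0,32],
    [0,0,0.02,0,0,0,32],
    [0,0,0.03,0,0,0,32],
    [0,0,0.03,0,0,0,32]
  ]
}}

```text
time: 17.95
ee_pos: [0.4386, -0.1799, 0.1159]
eef_rot: [0.142, 0.99, -0.0, -0.0]
ft_force: [-1.1, -0.4, -0.5]
width: 0.028
```

{"method": "play_rows", "body": {
  "motion": [
    [0,0,0.01,0,0,0,32],
    [0,0,0.015,0,0,0,32],
    [0,0,0.015,0,0,0,32]
  ]
}}

```text
time: 18.32
ee_pos: [0.4387, -0.1798, 0.1131]
eef_rot: [0.142, 0.99, 0.0, -0.0]
ft_force: [0.5, 0.0, 0.9]
width: 0.0282
```

{"method": "play_rows", "body": {
  "motion": [
    [0,0,0.005,0,0,0,32],
    [0,0,0.01,0,0,0,32],
    [0,0,0.01,0,0,0,32]
  ]
}}

```text
time: 18.7
ee_pos: [0.4386, -0.1798, 0.111]
eef_rot: [0.142, 0.99, 0.0, -0.0]
ft_force: [0.4, 0.1, 1.6]
width: 0.0281
```

{"method": "play_rows", "body": {
  "motion": [
    [0,0,0.005,0,0,0,32],
    [0,0,0.01,0,0,0,32],
    [0,0,0.01,0,0,0,32]
  ]
}}

```text
time: 19.08
ee_pos: [0.4386, -0.1798, 0.109]
eef_rot: [0.142, 0.99, 0.0, -0.0]
ft_force: [0.2, -1.0, 1.6]
width: 0.0275
```

{"method": "play_rows", "body": {
  "motion": [
    [0,0,0.003,0,0,0,32],
    [0,0,0.005,0,0,0,32],
    [0,0,0.005,0,0,0,32]
  ]
}}

```text
time: 19.45
ee_pos: [0.4387, -0.1798, 0.1081]
eef_rot: [0.142, 0.99, 0.0, -0.0]
ft_force: [0.2, -0.1, 2.8]
width: 0.0283
```

{"method": "play_rows", "body": {
  "motion": [
    [0,0,0.003,0,0,0,32],
    [0,0,0.005,0,0,0,32],
    [0,0,0.005,0,0,0,32]
  ]
}}

```text
time: 19.82
ee_pos: [0.4387, -0.1798, 0.1075]
eef_rot: [0.142, 0.99, 0.0, 0.0]
ft_force: [-1.4, 0.7, 7.5]
width: 0.028
```

{"method": "play_rows", "body": {
  "motion": [
    [0,0,0.0025,0,0,0,32],
    [0,0,0.0025,0,0,0,32]
  ]
}}

```text
time: 20.08
ee_pos: [0.4388, -0.1799, 0.1074]
eef_rot: [0.142, 0.99, 0.0, 0.0]
ft_force: [-4.4, 1.9, 15.2]
width: 0.0279
```

{"method": "play_rows", "body": {
  "motion": [
    [0,0,-0.001,0,0,0,32],
    [0,0,-0.001,0,0,0,32],
    [0,0,-0.001,0,0,0,32],
    [0,0,-0.001,0,0,0,32]
  ]
}}

```text
time: 20.58
ee_pos: [0.4387, -0.1799, 0.1074]
eef_rot: [0.142, 0.99, 0.0, 0.0]
ft_force: [-3.5, 1.0, 11.2]
width: 0.0279
```

{"method": "play_rows", "body": {
  "motion": [
    [0,0,0,0,0,0,32],
    [0,0,0,0,0,0,32],
    [0,0,0,0,0,0,32],
    [0,0,0,0,0,0,32],
    [0,0,0,0,0,0,32]
  ]
}}

```text
time: 21.2
ee_pos: [0.4388, -0.1799, 0.1074]
eef_rot: [0.142, 0.99, 0.0, 0.0]
ft_force: [-4.6, 1.2, 12.5]
width: 0.028
```

{"method": "play_rows", "body": {
  "motion": [
    [0,0,0,0,0,0,32],
    [0,0,0,0,0,0,32],
    [0,0,0,0,0,0,32],
    [0,0,0,0,0,0,32],
    [0,0,0,0,0,0,32]
  ]
}}

```text
time: 21.82
ee_pos: [0.4387, -0.1799, 0.1074]
eef_rot: [0.142, 0.99, 0.0, 0.0]
ft_force: [-4.4, 1.4, 11.9]
width: 0.0278
```

{"method": "play_rows", "body": {
  "motion": [
    [0,0,0,0,0,0,32],
    [0,0,0,0,0,0,32],
    [0,0,0,0,0,0,32],
    [0,0,0,0,0,0,32],
    [0,0,0,0,0,0,32]
  ]
}}

```text
time: 22.45
ee_pos: [0.4388, -0.1799, 0.1074]
eef_rot: [0.142, 0.99, 0.0, 0.0]
ft_force: [-4.1, 1.0, 11.5]
width: 0.0278
```

```bash
python3 look.py c7
```

```text
22.55 [ 0.4387 -0.1799  0.1074] [0.1425 0.9898 0.0003 0.    ] [-3.9407  1.6137 11.6801] 0.027880584947489503
origin 237 170
origin 331 207
gauge_head [276.4 216.6] [(0.93, [458.3, 245.6]), (0.8, [276.3, 212.7])]
gauge_head [371.8 251.4] [(0.61, [128.7, 273.2])]
collar_top [276.7 223.3] [(0.55, [459.6, 252.2]), (0.44, [275.9, 220.9])]
collar_top [370.5 252.7] [(0.79, [130.7, 272.4])]
gauge_tip [277.5 248.4] [(0.55, [455.8, 281.8])]
gauge_tip [366.  257.1] [(0.88, [142.5, 284.8])]
well [array([277.3, 224.7]), array([369.6, 253.7])]
```

View pics/c7.png

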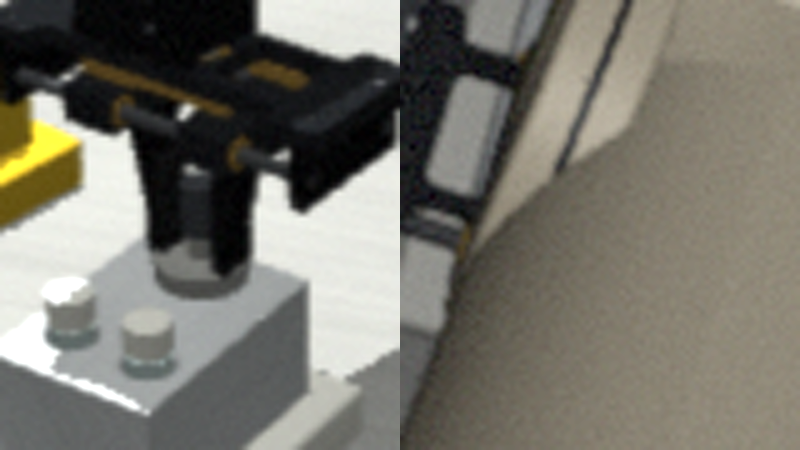

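{"method": "play_rows", "body": {
  "motion": [
    [0,0,-0.005,0,0,0,32],
    [0,0,-0.02,0,0,0,32],
    [0,0,-0.05,0,0,0,45],
    [0,0,-0.05,0,0,0,45],
    [0,0,-0.1,0,0,0,45]
  ]
}}

```text
time: 23.48
ee_pos: [0.4382, -0.1797, 0.1267]
eef_rot: [0.142, 0.99, -0.0, -0.001]
ft_force: [0.9, -0.3, 0.3]
width: 0.0386
```

{"method": "play_rows", "body": {
  "motion": [
    [0,0,-0.1,0,0,0,45],
    [0,0,-0.25,0,0,0,45],
    [0,0,-0.4,0,0,0,45],
    [0,0,-0.5,0,0,0,45],
    [0,0,-0.5,0,0,0,45]
  ]
}}

```text
time: 24.1
ee_pos: [0.4394, -0.1801, 0.2284]
eef_rot: [0.142, 0.99, 0.0, 0.001]
ft_force: [0.2, -0.9, -0.5]
width: 0.0389
```

{"method": "play_rows", "body": {
  "motion": [
    [0,0.25,0,0,0,0,45],
    [0,0.5,0,0,0,0,45],
    [0,0.75,0,0,0,0,45],
    [0,1,0,0,0,0,45],
    [0,1,0,0,0,0,45]
  ]
}}

```text
time: 24.72
ee_pos: [0.4949, 0.016, 0.2255]
eef_rot: [0.139, 0.99, -0.0, -0.001]
ft_force: [-1.2, -0.3, 0.2]
width: 0.0391
```

```bash
python3 look.py c8; python3 - <<'E'
from h import *
P=[eyes.camera('scene'),eyes.camera('top')]
for l in('gauge_head','collar_top','gauge_tip','heater'):
    for p in P: print(l,[np.round(d['xy'],1).tolist() for d in eyes.landmark_of(p,l)])
# expected head centre for rod at bottom 53.6 mm deep: z=.095-.0536+.092
print([(proj(p,[.4382,-.1797,z]).round(1)).tolist() for z in (.1334,.107) for p in P])
E
```

```text
24.825 [0.4946 0.0118 0.2259] [ 0.1421  0.9898 -0.0005 -0.0007] [-0.2996 -1.4431  0.82  ] 0.03932670422420782
origin 237 170
origin 331 207
gauge_head [351.9 197.1] [(0.77, [460.6, 246.9]), (0.62, [277.7, 225.8]), (0.61, [276.8, 212.2])]
gauge_head [254.9 201.9] [(0.69, [126.1, 274.9]), (0.65, [368.9, 250.3])]
collar_top [351.4 205. ] [(0.6, [278.3, 220.8]), (0.58, [461.4, 254.5])]
collar_top [256.4 204.6] [(0.88, [368.6, 250.5]), (0.45, [130.8, 273.3])]
gauge_tip [349.7 234.2] [(0.84, [457.3, 280.2])]
gauge_tip [261.3 213.9] []
well [array([277.3, 224.7]), array([369.6, 253.7])]
gauge_head [[458.9, 249.3], [275.4, 214.2], [426.2, 307.1]]
gauge_head [[369.6, 248.8], [126.2, 273.9]]
collar_top [[278.3, 220.4], [459.7, 253.6]]
collar_top [[132.1, 271.1], [369.3, 252.8]]
gauge_tip [[457.3, 280.3]]
gauge_tip []
heater [[269.2, 264.1], [213.6, 211.7]]
heater [[489.1, 342.6], [367.3, 241.5]]
[[276.4, 211.0], [372.7, 250.7], [276.7, 220.6], [370.9, 252.5]]
```

View pics/c8.png

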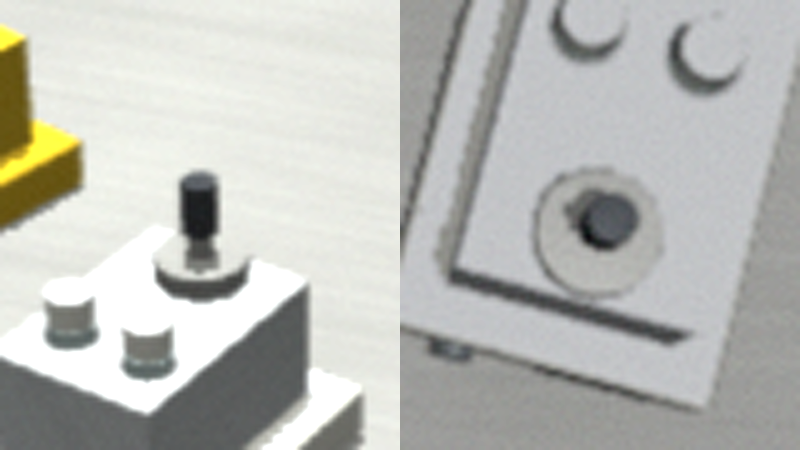

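```bash
python3 -c "
from h import *
print(r.read_state()['time']); print(job.close_job())"
```

```text
25.625
the job is handed in; nothing more can be done
None
```

The gauge is standing in the narrow well with its rod on the bottom and its collar set on the block's face. I handed the job in at about 25.6 s of the 64 s.

- **Bottoming out:** I lowered the rod in small steps with a light 8 N grip. It touched the floor at about 53–54 mm depth, and the highest reading I saw was about 10 N at the wrist (roughly 12 N on the floor). The collar was then still about 7 mm above the face.
- **Setting the collar:** I pushed it down with the fingertips either side of the head. It met the face with the fingertips at about 107.5 mm above the table, against the expected 107 mm. The reading peaked briefly at 15 N, then held at 11–12.5 N for a bit over 2 s.
- **Sideways force:** While pressing there was about 4 N of sideways force, and it was gone once I lifted off.
- **Last pictures:** After lifting straight up and moving about 0.2 m to the side, both cameras show the gauge upright and the collar flat on the block. The head is within about 1–4 pixels of where a bottomed rod should put it. The scene-camera positions match better than the overhead ones.
- **Not measured directly:** I saw only the forces at the end of each move, not those in between. The foot's final gap to the well floor is inferred from the contact and the images. I checked the bystanders only by eye and saw none moved.

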